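Index the lamp arm one hole

TASK

Move the lamp arm one hole over, to the hole marked by the green flag: hook a fingertip under the yellow pull ring and lift the spring index pin out of its hole, swing the arm round with the pin up, and let the pin drop fully home in the green hole. Do not squeeze or force the ring, do not swing the arm towards the red flag or beyond the green hole, and leave everything else standing on the bench where it is. Finish clear of everything.

Things in the scene. Friction and masses are not known exactly. Their poses are not given: they have to be found in the camera images.
- rig: Fixed indexing stand. Origin on the vertical hinge axis at bench height, z up; its -x axis points over the middle hole, away from the robot and to its left. Aluminium index plate: an arc, top 60 mm above the bench, 107 to 180 mm from the axis, five 11 mm square holes on a 140 mm radius, 0.314 rad (44 mm) apart, the middle one on -x. The blue lamp and sample wells lie on +x, up to 125 mm from the axis.
- swing_arm (a joint): Hinge of the black swing arm, rad, positive counter-clockwise from above; about 0 at the start (pin in the middle hole), next holes at +0.314 and -0.314, stops at +-0.70. Pin seated: +-0.011 rad of play. Friction 0.12 N m: it stays where it is left. The arm is a bar 36 mm wide, top 76 mm above the bench, reaching 155 mm out; the hub top is at 90 mm.
- pin_axis (a point): Point of the swing arm on the pin's axis at the height of the plate top (60 mm), 140 mm from the hinge axis. It turns with the arm but does not rise with the pin.
- index_pin (a joint): Lift of the spring index pin, m: 0 fully home, 0.024 at its upper stop. The 8 mm round-nosed pin stands 12 mm deep in the hole, so it is free of the plate above 0.012; resting on the plate between holes it reads 0.012. The spring pushes it down with 6 N at 0, 9 N at the top.
- pull_ring: Yellow rounded-rectangle ring fixed on the pin, moving with it and the arm. Bar 7 mm thick, opening 50 mm wide (along its y, across the arm), 42 mm high. Origin: middle of its lower bar, 98 mm above the bench with the pin home. It leans 35 degrees from vertical towards the hinge (its +x), so the opening faces outwards and up; the upper bar's centre is 28 mm along +x and 40 mm above the origin.
- ring_centre (a point): Centre of the ring's opening, 14 mm towards the hinge and 20 mm above the pull ring's origin. Fingers tilted about 45 degrees, pointing down and towards the hinge, pass through here; behind the ring there is free room down to the arm's top, 22 mm below the pull ring's origin.
- hinge_axis (a point): Point on the vertical hinge axis of the stand, 60 mm above the bench.
- green_flag: Green round button, 16 mm diameter, 6 mm tall, fixed on the index plate just outside the hole to go to: 28 mm farther from the hinge than that hole, on the same radius. Origin at its underside. It may be on either side of the middle hole.
- red_flag: Red round button, 16 mm diameter, 6 mm tall, fixed in the same way by the neighbouring hole on the other side, which is the wrong one.
- amber_bottle: Bystander, loose: amber glass bottle, 52 mm diameter, 100 mm tall. Origin at its underside.
- slide_box: Bystander, loose: blue box 85 x 100 x 34 mm. Origin at its underside.
- objective: Bystander, loose: steel microscope objective standing upright, 30 mm diameter, 45 mm tall. Origin at its underside.
- petri_dish: Bystander, loose: small glass dish, 60 mm diameter, 14 mm tall. Origin at its underside.
- hex_driver: Bystander, loose: red-handled driver lying down, 160 mm long. Origin at its underside, in the middle.
- filter_ring: Bystander, loose: aluminium filter ring, 45 mm outer diameter, 10 mm tall. Origin at its underside.
- post_clamp: Bystander, loose: aluminium clamp block 45 x 30 x 25 mm with a screw on top. Origin at its underside.

How it is judged:
By the outcome, as a careful person would: the job done as asked, in the order asked, and still so for the second after the job is handed in, with the robot touching nothing.
It also fails if it takes over 45 s, if anything falls off the work surface, if the arm or the gripper's body presses on something with over 40 N, if the wrist force passes 120 N, or if a joint passes its speed limit or range.

ROBOT

A 6-joint arm with a two-finger parallel gripper is mounted at the origin on the work surface. World frame = base frame: x ahead of the robot, y to its left, z up, the work surface at z = 0. Lengths are in m, angles in rad, forces in N, time in s.
With the tool pointing down it reaches from about 0.425 to 0.95 m from the base axis. Payload 3.5 kg.
Tool frame: the origin (TCP) lies at the very end of the fingers, on their centre line; the grasp point (between the pads) lies 19 mm behind it; x points along the fingers, z is the direction in which the jaws open and shut, and the axes are right-handed (so a half turn about x gives the same grasp; the last joint's range is limited). The gripper opens to 85 mm and grips with 20 to 120 N. Pads are 22 mm wide; open, the fingers measure 114 mm over their backs; the gripper's body (76 mm by 85 mm) begins 54 mm behind the grasp point. The pads swing forward as they close: fully open they stand 13 mm farther back than shut.
Start: joints at [-1.441, 0.286, 1.577, -0, 1.279, -0.15], TCP at [0.186, -0.649, 0.231] pointing down, gripper open.
Joint ranges: [-2.77, 2.77], [-0.9, 2.22], [0.21, 2.48], [-1.53, 4.67], [0.24, 2.81], [-2.84, 2.84]. Speed limits (rad/s): [2.79, 2.79, 3.14, 3.14, 3.14, 3.14].

INTERFACE

Orientations are given as a unit quaternion [x, y, z, w].
In Python, from plant import ctrl, cams gives the robot as it stands.
- The arm moves only by the tool play_rows, never from a script. Its argument "rows" is a list of rows, each a list of 3 entries, a list of its own where there are three numbers: the opening in per cent of the stroke, from 0 (shut) to 100 (fully open), then the shift along the tool's x, y, z in units of 0.3 m (1.0 is 0.3 m), then the turn, a rotation vector about the tool's x, y, z in units of pi/2 rad (1.0 is pi/2 rad). A call has 1 to 10 rows; each row is the pose to reach, as a shift and turn from the pose commanded when the call began, along the tool's axes at that moment; what a row does not reach only later rows make up. A row lasts 1/12 s, in which the tool goes at most 41.7 mm and 7.16 degrees, less where a joint would pass 70% of its speed; a pose out of reach is approached as far as the arm can. A call with a number of a shift or a turn outside -1 to 1 is refused whole. A call with a gripper value outside its range is refused whole. The fingers move at their own pace and stop on an object; "force" is the grip in N (left out, the last holds). Time passes only in rows, so rows that repeat a pose let the fingers close. It gives the time, the measured TCP pose, the force and the opening at its end, in the units of the state.
- ctrl.get_state(): the state, without advancing time (a new reading comes with each control period).
- cams.read_camera(name): name is "scene" or "top" or "wrist"; returns a dict with "color" (420x560x3 uint8, red, green, blue), "fx", "fy", "cx", "cy" (pixels), "view" (4x4, takes a point from world to camera coordinates). Camera axes: x right, y down, z forward; pixel columns grow to the right and rows downward; lengths in m; the calibration is good to about 2 mm. A picture is of the moment at which its call begins. There is no depth.
- ctrl.sign_off(): hands the job in, once; it reports no verdict.
The state is a dict: "time": time; "qpos": joint angles; "dq": joint speeds; "joint_efforts": joint torques, N m; "eef_pos": TCP position; "tcp_rot": TCP orientation; "contact_force": force on the tool from outside, world axes, zero at the start; "wrist_torque": the same for the moment, N m; "opening": opening from 0.0 (shut) to 1.0 (fully open).
Only numpy, scipy, OpenCV 4.12 (cv2) and the standard library are available. Lean on these libraries where they do the work, as an engineer would, in place of code of your own. Each camera call takes 0.05 s, during which the arm holds its last target. There are 200 camera calls.

## Working session

There is one attempt and no reset: what is moved stays moved. The work goes in short steps, Python scripts to look and compute and a tool call to move; the robot and the scene stay as the last step left them, time stands still between calls to the robot, and variables do not carry over. Pictures are saved under pics/ and viewed, about 8 in all and at most 12, crops included, and the job is handed in when it is done.

Besides the shell and the picture viewer there is one more tool, called after "Request:" as name(argument=value, ...) on one line, values as JSON. play_rows: Moves the arm, as the interface text tells. Shifts and turns lie within -1 to 1; 1 stands for 0.3 m of shift or pi/2 rad of turn. Its arguments: {"type":"object","properties":{"rows":{"type":"array"},"force":{"type":"number"}},"required":["rows"]}

```bash
ls; mkdir -p pics; cat > h.py <<'E'
import numpy as np, cv2
from plant import ctrl, cams
def shot(n,f=None):
    c=cams.read_camera(n)
    if f: cv2.imwrite(f'pics/{f}.png',c['color'][:,:,::-1])
    return c
def ray(c,u,v):
    V=np.array(c['view']);R=V[:3,:3];t=V[:3,3]
    d=R.T@np.array([(u-c['cx'])/c['fx'],(v-c['cy'])/c['fy'],1]);return -R.T@t,d/np.linalg.norm(d)
def onz(c,u,v,z):
    o,d=ray(c,u,v);return o+d*(z-o[2])/d[2]
def tri(rays):
    A=0;b=0
    for o,d in rays:
        P=np.eye(3)-np.outer(d,d);A=A+P;b=b+P@o
    x=np.linalg.solve(A,b);return x,[np.linalg.norm((np.eye(3)-np.outer(d,d))@(x-o)) for o,d in rays]
def proj(c,p):
    V=np.array(c['view']);q=V[:3,:3]@p+V[:3,3];return np.array([c['fx']*q[0]/q[2]+c['cx'],c['fy']*q[1]/q[2]+c['cy']])
def blobs(c,lo,hi,amin=15):
    h=cv2.cvtColor(np.ascontiguousarray(c['color']),cv2.COLOR_RGB2HSV)
    m=cv2.inRange(h,np.array(lo),np.array(hi));n,l,s,ce=cv2.connectedComponentsWithStats(m)
    return [(s[i].tolist(),ce[i].round(1).tolist()) for i in range(1,n) if s[i][4]>=amin]
E
python3 - <<'E'
from h import *
for n in ('scene','top'):
    c=shot(n,n+'1'); print(n,ray(c,280,210))
    for k,lo,hi in (('green',(45,100,60),(80,255,255)),('yellow',(22,130,100),(34,255,255)),('red',(0,150,80),(6,255,255)),('blue',(100,120,50),(125,255,255))): print(k,blobs(c,lo,hi))
a=cv2.imread('pics/scene1.png');b=cv2.imread('pics/top1.png')
cv2.imwrite('pics/both.png',cv2.resize(np.hstack([a,b]),(800,300)))
print(ctrl.get_state())
E
```

```text
pics
scene (array([1.35809932, 0.30983708, 0.66603919]), array([-0.74492824, -0.30974124, -0.59088263]))
green [([90, 165, 16, 12, 38], [97.3, 170.4]), ([231, 183, 5, 4, 18], [233.0, 184.7])]
yellow [([284, 168, 22, 27, 188], [293.7, 178.9])]
red [([216, 264, 29, 31, 407], [229.9, 278.9])]
blue [([351, 34, 5, 6, 27], [352.9, 36.6]), ([370, 36, 5, 5, 24], [371.9, 37.9]), ([389, 37, 6, 6, 29], [391.1, 39.3]), ([409, 38, 6, 7, 33], [411.4, 40.6]), ([224, 167, 15, 15, 123], [230.6, 174.0]), ([110, 197, 50, 31, 1252], [134.6, 211.9]), ([467, 344, 76, 75, 3013], [503.4, 385.1])]
top (array([ 0.40509478, -0.00107755,  1.07118483]), array([ 0.17084997, -0.00742827, -0.98526905]))
green [([497, 191, 6, 29, 92], [499.3, 205.4]), ([262, 201, 5, 5, 17], [263.6, 203.0]), ([351, 236, 6, 8, 30], [353.5, 239.5]), ([344, 260, 7, 7, 25], [347.1, 263.2])]
yellow [([261, 211, 18, 25, 127], [270.4, 223.1])]
red [([285, 118, 14, 28, 248], [291.7, 131.1]), ([250, 239, 5, 5, 18], [252.1, 240.7])]
blue [([78, 74, 44, 43, 572], [100.3, 93.0]), ([397, 158, 48, 41, 1290], [420.5, 178.2]), ([349, 243, 16, 16, 90], [356.1, 251.1])]
{'time': 0.1, 'qpos': array([-1.44102117e+00,  2.87097280e-01,  1.57805284e+00,  1.24062618e-05,
        1.27863522e+00, -1.50011938e-01]), 'dq': array([ 3.26761684e-04, -8.66146648e-05, -3.89718524e-04, -1.34115550e-04,
       -2.90224555e-04,  1.32431005e-03]), 'joint_efforts': array([ 6.96899206e-04, -4.07296586e+01, -2.93699616e+01, -1.54247277e-04,
        3.40578576e-03,  2.86911188e-06]), 'eef_pos': array([ 0.18634555, -0.64813256,  0.23006   ]), 'tcp_rot': array([ 0.42595396,  0.56537277, -0.4248407 ,  0.56429357]), 'contact_force': array([-0.08173409,  0.03721557,  0.64177433]), 'wrist_torque': array([ 0.02890282, -0.00137602,  0.01984867]), 'opening': 0.9993256516811518}
```

View pics/scene1.png

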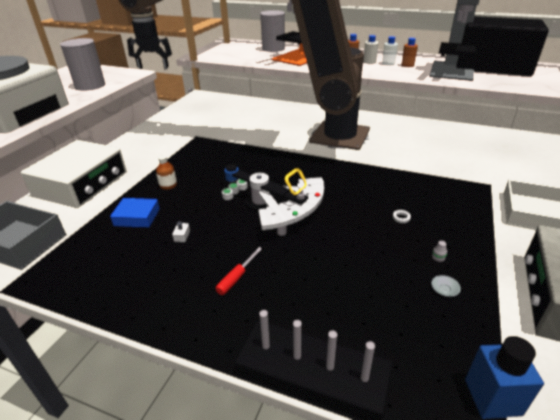

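View pics/top1.png

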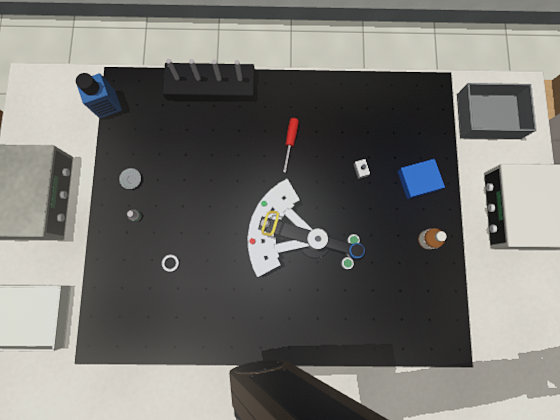

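The top view has +x up and +y left. The hub is at (318,238), the ring at (270,223), the green flag at (264,203) and the red flag at (252,241). The way over to the ring's outer side is clear.

```bash
python3 - <<'E'
from h import *
t=shot('top');s=shot('scene')
g,r,h=onz(t,263.6,203,.066),onz(t,252.1,240.7,.066),onz(t,318,238,.09)
print(g,r,h)
for n,p in (('g',g),('r',r),('h',h)): print(n,proj(s,p),np.hypot(*(p-h)[:2]))
print('ring tri',tri([ray(t,270.4,223.1),ray(s,293.7,178.9)]))
print('hub tri',tri([ray(t,318,238),ray(s,260,178)]))
sc=cv2.imread('pics/scene1.png');tp=cv2.imread('pics/top1.png')
a=cv2.resize(sc[150:240,210:340],(780,540),interpolation=cv2.INTER_CUBIC)
b=cv2.resize(tp[170:285,240:375],(675,575),interpolation=cv2.INTER_CUBIC)
cv2.imwrite('pics/cs.png',a);cv2.imwrite('pics/ct.png',b)
h=cv2.cvtColor(sc,cv2.COLOR_BGR2HSV)
for k,lo,hi in (('g',(40,60,40),(85,255,255)),('r',(0,100,60),(8,255,255)),('r2',(172,100,60),(180,255,255))):
    print(k,blobs(s,lo,hi,5))
# ring tip hypothesis
E
```

```text
[0.59752295 0.03470667 0.066     ] [0.49792618 0.06253049 0.066     ] [ 0.50456732 -0.10549173  0.09      ]
g [295.09868305 212.18358708] 0.1682151702754075
r [317.31661947 193.49886348] 0.1681534152397885
h [258.82791941 176.32274352] 0.0
ring tri (array([0.53718643, 0.01234361, 0.12476715]), [np.float64(0.002789598284015994), np.float64(0.0027895982840160484)])
hub tri (array([ 0.5044072 , -0.10431079,  0.08490929]), [np.float64(0.001833785724863998), np.float64(0.0018337857248639418)])
g [([88, 162, 20, 17, 117], [97.7, 170.2]), ([239, 178, 6, 5, 23], [241.2, 180.4]), ([230, 182, 7, 6, 34], [232.9, 184.6]), ([224, 187, 6, 6, 25], [226.3, 190.0]), ([293, 211, 5, 4, 16], [294.8, 212.6]), ([433, 253, 7, 5, 11], [436.4, 255.4]), ([538, 254, 7, 26, 82], [540.5, 267.1])]
r [([410, 44, 6, 3, 6], [412.5, 45.5]), ([315, 193, 5, 3, 13], [317.0, 194.2]), ([215, 263, 31, 32, 443], [229.8, 278.9])]
r2 []
```

View pics/ct.png

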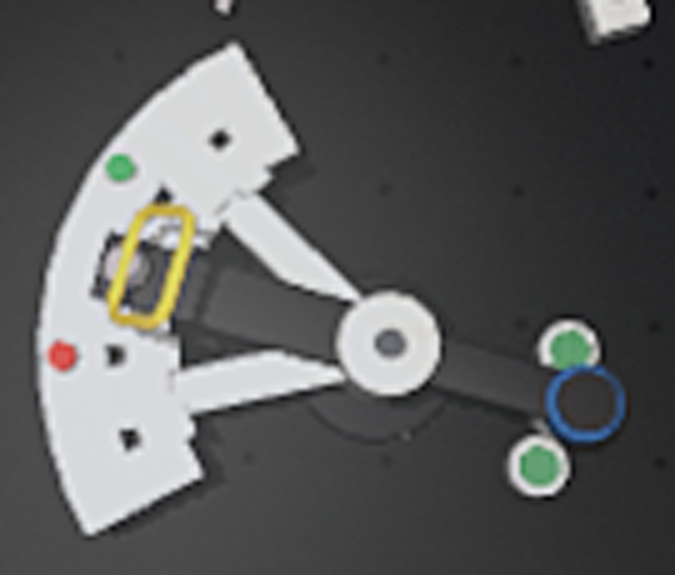

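```bash
cat >> h.py <<'E'
from scipy.spatial.transform import Rotation as Ro
H=np.array([.5045,-.105,0]); A0=np.deg2rad(74.35); TILT=np.deg2rad(40)
def Rt(a,flip=False,tilt=TILT):
    u=np.array([np.cos(a),np.sin(a),0]); d=-u*np.cos(tilt)-np.array([0,0,np.sin(tilt)])
    z=np.array([-np.sin(a),np.cos(a),0])*(-1 if flip else 1)
    return np.column_stack([d,np.cross(z,d),z])
def rc(a,r=.126,z=.118): return H+np.array([r*np.cos(a),r*np.sin(a),z])
def row(p,R,s=None):
    s=s or ctrl.get_state(); C=Ro.from_quat(s['tcp_rot'])
    sh=C.inv().apply(p-s['eef_pos'])/.3; tu=(C.inv()*Ro.from_matrix(R)).as_rotvec()/(np.pi/2)
    return sh.round(3).tolist(),tu.round(3).tolist()
E
python3 - <<'E'
from h import *
s=ctrl.get_state();q=s['qpos'];C0=Ro.from_quat(s['tcp_rot'])
print(C0.as_matrix().round(2))
B=lambda q1,p:Ro.from_euler('ZY',[q1,p])
F0=B(q[0],q[1]+q[2])*Ro.from_euler('ZYZ',[q[3],q[4],q[5]])
K=F0.inv()*C0; print(K.as_matrix().round(2))
for f in (0,1):
    R=Rt(A0,f); pre=rc(A0)-R[:,0]*.12
    W=Ro.from_matrix(R)*K.inv()
    for p in (1.6,1.86): 
        e=(B(.37,p).inv()*W).as_euler('ZYZ'); print(f,p,e)
    print(pre,row(pre,R), row(pre+[0,0,.15],R))
E
```

```text
[[-0.    0.96  0.28]
 [ 0.    0.28 -0.96]
 [-1.    0.   -0.  ]]
[[ 0.  0. -1.]
 [ 0.  1.  0.]
 [ 1. -0.  0.]]
0 1.6 [-0.75158062  2.02688818 -2.67021775]
0 1.86 [-0.68711224  1.83072663 -2.48756925]
[0.56328759 0.1048463  0.19513451] ([0.121, 1.901, -2.066], [1.25, -0.584, 0.326]) ([-0.379, 1.901, -2.067], [1.25, -0.584, 0.326])
1 1.6 [-0.75158062  2.02688818  0.4713749 ]
1 1.86 [-0.68711224  1.83072663  0.65402341]
[0.56328759 0.1048463  0.19513451] ([0.121, 1.901, -2.066], [-0.605, -0.283, -0.506]) ([-0.379, 1.901, -2.067], [-0.605, -0.283, -0.506])
```

Request:
play_rows(rows=[[0,[-0.25,0.1,-0.1],[0,0,0]],[0,[-0.4,0.25,-0.2],[-0.05,-0.02,-0.04]],[0,[-0.4,0.95,-0.9],[-0.2,-0.1,-0.17]],[0,[-0.4,0.95,-0.9],[-0.2,-0.1,-0.17]],[0,[-0.4,0.95,-0.9],[-0.2,-0.1,-0.17]],[0,[-0.4,0.95,-0.9],[-0.2,-0.1,-0.17]],[0,[-0.4,0.95,-0.9],[-0.2,-0.1,-0.17]],[0,[-0.4,0.95,-0.9],[-0.2,-0.1,-0.17]],[0,[-0.4,0.95,-0.9],[-0.2,-0.1,-0.17]],[0,[-0.4,0.95,-0.9],[-0.2,-0.1,-0.17]]])

```text
time: 1.03
eef_pos: [0.3788, -0.3213, 0.3494]
tcp_rot: [0.219, 0.63, -0.435, 0.605]
contact_force: [1.3, -1.1, 0.4]
opening: -0.001
```

```bash
python3 - <<'E'
from h import *
s=ctrl.get_state();print(s['qpos'],s['contact_force'])
R=Rt(A0,1);pre=rc(A0)-R[:,0]*.12
print(row(pre+[0,.0,.12],R))
E
```

```text
[-0.7560642  -0.18555294  1.87598867 -0.30873834  1.40941578  0.26209456] [ 1.25015604 -1.11100693  0.40022982]
([-0.353, 1.272, -0.816], [-0.407, -0.184, -0.333])
```

Request:
play_rows(rows=[[0,[-0.35,0.99,-0.6],[-0.35,-0.16,-0.28]],[0,[-0.35,0.99,-0.6],[-0.35,-0.16,-0.28]],[0,[-0.35,0.99,-0.6],[-0.35,-0.16,-0.28]],[0,[-0.35,0.99,-0.6],[-0.35,-0.16,-0.28]],[0,[-0.35,0.99,-0.6],[-0.35,-0.16,-0.28]],[0,[-0.35,0.99,-0.6],[-0.35,-0.16,-0.28]],[0,[-0.35,0.99,-0.6],[-0.35,-0.16,-0.28]],[0,[-0.35,0.99,-0.6],[-0.35,-0.16,-0.28]],[0,[-0.35,0.99,-0.6],[-0.35,-0.16,-0.28]],[0,[-0.35,0.99,-0.6],[-0.35,-0.16,-0.28]]])

```text
time: 1.87
eef_pos: [0.5335, 0.0097, 0.3439]
tcp_rot: [-0.149, 0.676, -0.39, 0.607]
contact_force: [-0.2, -0.7, 0.4]
opening: -0.005
```

```bash
python3 - <<'E'
from h import *
s=ctrl.get_state();print(s['qpos'],s['contact_force'])
R=Rt(A0,1);pre=rc(A0)-R[:,0]*.12
print(row(pre,R))
E
```

```text
[ 0.12906371  0.12687824  1.69134626 -0.70261365  1.69321817  0.5476659 ] [-0.24876235 -0.71670183  0.3585067 ]
([0.114, 0.585, -0.038], [-0.055, -0.021, -0.053])
```

Request:
play_rows(rows=[[0,[0.11,0.585,-0.04],[-0.055,-0.021,-0.053]],[0,[0.11,0.585,-0.04],[-0.055,-0.021,-0.053]],[0,[0.11,0.585,-0.04],[-0.055,-0.021,-0.053]],[0,[0.11,0.585,-0.04],[-0.055,-0.021,-0.053]],[0,[0.11,0.585,-0.04],[-0.055,-0.021,-0.053]],[0,[0.11,0.585,-0.04],[-0.055,-0.021,-0.053]],[0,[0.11,0.585,-0.04],[-0.055,-0.021,-0.053]]])

```text
time: 2.45
eef_pos: [0.562, 0.1004, 0.1976]
tcp_rot: [-0.208, 0.675, -0.386, 0.593]
contact_force: [-0.9, -0.8, -0.1]
opening: -0.0
```

```bash
python3 - <<'E'
from h import *
s=ctrl.get_state();print(s['eef_pos'],s['contact_force'])
w=shot('wrist','w1'); print(ray(w,280,210),blobs(w,(22,120,80),(34,255,255)))
t=shot('top','t2');sc=shot('scene','s2');print(blobs(t,(22,130,100),(34,255,255)),blobs(sc,(22,130,100),(34,255,255)))
print(row(rc(A0),Rt(A0,1)),[proj(w,rc(A0)),proj(w,s['eef_pos'])])
E
```

```text
[0.56203819 0.10041651 0.19756964] [-0.92820083 -0.78296464 -0.13814243]
(array([0.60528662, 0.25076984, 0.23199082]), array([-0.26052175, -0.88615509, -0.38322001])) [([239, 155, 91, 78, 2649], [283.4, 195.6])]
[([261, 211, 18, 25, 126], [270.4, 223.2])] [([284, 168, 22, 27, 188], [293.7, 179.0])]
([0.399, 0.022, -0.003], [-0.005, -0.001, -0.0]) [array([282.86532655, 193.51273642]), array([282.04443087, 276.78997198])]
```

View pics/w1.png

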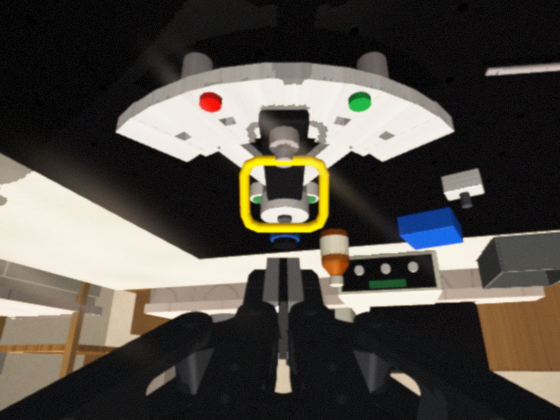

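Request:
play_rows(rows=[[0,[0.08,0.022,0],[0,0,0]],[0,[0.16,0.022,0],[0,0,0]],[0,[0.24,0.022,0],[0,0,0]],[0,[0.3,0.022,0],[0,0,0]],[0,[0.35,0.022,0],[0,0,0]],[0,[0.4,0.022,0],[0,0,0]],[0,[0.44,0.022,0],[0,0,0]],[0,[0.48,0.022,0],[0,0,0]],[0,[0.48,0.022,0],[0,0,0]]])

```text
time: 3.35
eef_pos: [0.5316, -0.0026, 0.0983]
tcp_rot: [-0.208, 0.676, -0.386, 0.592]
contact_force: [-0.0, 0.3, 0.7]
opening: 0.003
```

```bash
python3 - <<'E'
from h import *
s=ctrl.get_state();print(s['eef_pos'],s['contact_force'])
R=Rt(A0,1);T=rc(A0)+R[:,0]*.025
print(row(T,R),row(T+[0,0,.03],R))
w=shot('wrist','w2'); print(blobs(w,(22,120,80),(34,255,255)),proj(w,rc(A0)))
t=shot('top','t3');sc=shot('scene','s3');print(blobs(t,(22,130,100),(34,255,255)),blobs(sc,(22,130,100),(34,255,255)))
cv2.imwrite('pics/w2c.png',cv2.resize(w['color'][100:340,120:440,::-1],(640,480)))
E
```

```text
[ 0.53163763 -0.00259833  0.09829113] [-0.02065194  0.31307376  0.72611171]
([-0.01, -0.007, 0.005], [-0.002, -0.004, 0.002]) ([-0.074, -0.084, 0.005], [-0.002, -0.004, 0.002])
[([195, 244, 187, 79, 4858], [287.3, 269.9]), ([274, 372, 19, 22, 332], [282.8, 383.1])] [285.68059267 319.86245105]
[([263, 210, 16, 26, 91], [273.0, 223.6])] [([284, 168, 18, 27, 149], [291.6, 178.6])]
```

View pics/w2c.png

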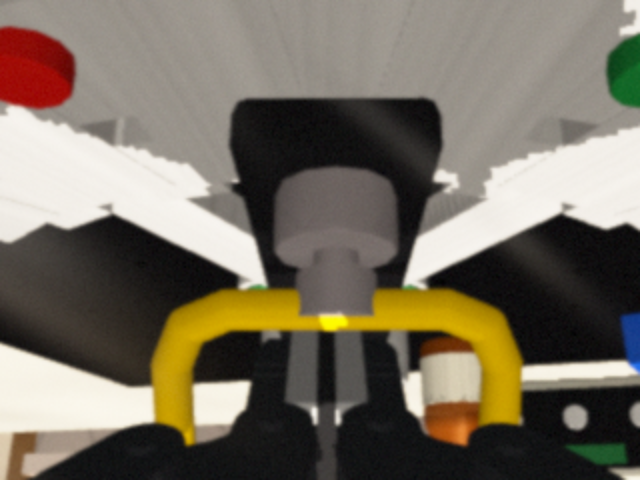

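Request:
play_rows(rows=[[0,[-0.008,-0.01,0],[0,0,0]],[0,[-0.017,-0.02,0],[0,0,0]],[0,[-0.026,-0.031,0],[0,0,0]],[0,[-0.032,-0.038,0],[0,0,0]],[0,[-0.038,-0.046,0],[0,0,0]],[0,[-0.043,-0.051,0],[0,0,0]],[0,[-0.043,-0.051,0],[0,0,0]]])

```text
time: 4.08
eef_pos: [0.5326, -0.0004, 0.1184]
tcp_rot: [-0.207, 0.676, -0.384, 0.594]
contact_force: [1.8, 1.6, -6.5]
opening: 0.003
```

```bash
python3 - <<'E'
from h import *
t=shot('top');sc=shot('scene');print(blobs(t,(22,130,100),(34,255,255)),blobs(sc,(22,130,100),(34,255,255)))
s=ctrl.get_state();print(s['eef_pos'],s['contact_force'])
E
```

```text
[([262, 211, 17, 25, 98], [271.9, 224.2])] [([285, 167, 16, 27, 127], [290.9, 178.2])]
[ 5.32558948e-01 -5.11935607e-04  1.18274908e-01] [ 0.95183833  2.92088831 -6.36567587]
```

Request:
play_rows(rows=[[0,[-0.006,-0.008,0],[0,0,0]],[0,[-0.012,-0.015,0],[0,0,0]],[0,[-0.018,-0.022,0],[0,0,0]],[0,[-0.024,-0.029,0],[0,0,0]],[0,[-0.03,-0.036,0],[0,0,0]],[0,[-0.032,-0.038,0],[0,0,0]],[0,[-0.032,-0.038,0],[0,0,0]]])

```text
time: 4.77
eef_pos: [0.5326, -0.0007, 0.1344]
tcp_rot: [-0.207, 0.676, -0.385, 0.593]
contact_force: [1.7, 4.5, -8.6]
opening: -0.002
```

```bash
python3 - <<'E'
from h import *
t=shot('top');sc=shot('scene','s4');w=shot('wrist','w4');print(blobs(t,(22,130,100),(34,255,255)),blobs(sc,(22,130,100),(34,255,255)),blobs(w,(22,120,80),(34,255,255)))
s=ctrl.get_state();print(s['eef_pos'],s['contact_force'],s['wrist_torque'])
# lower bar height from wrist view: bar centre pixel ray meets vertical pin axis line (r=.14)
cv2.imwrite('pics/w4c.png',cv2.resize(w['color'][100:340,120:440,::-1],(640,480)))
for z in (.098,.108,.118): print(z,proj(w,rc(A0,.14,z)))
E
```

```text
[([262, 210, 17, 25, 105], [271.9, 223.4])] [([285, 162, 16, 25, 134], [290.9, 173.1]), ([304, 175, 3, 6, 15], [304.9, 177.1])] [([198, 197, 174, 127, 6481], [284.7, 244.9])]
[ 0.5326205  -0.00076611  0.1341104 ] [ 1.56210383  5.51551775 -9.84224638] [ 1.8686426  -0.50980228 -0.02180379]
0.098 [284.1795063  163.88461771]
0.108 [284.24135506 187.5043197 ]
0.118 [284.30680944 212.5009867 ]
```

View pics/w4c.png

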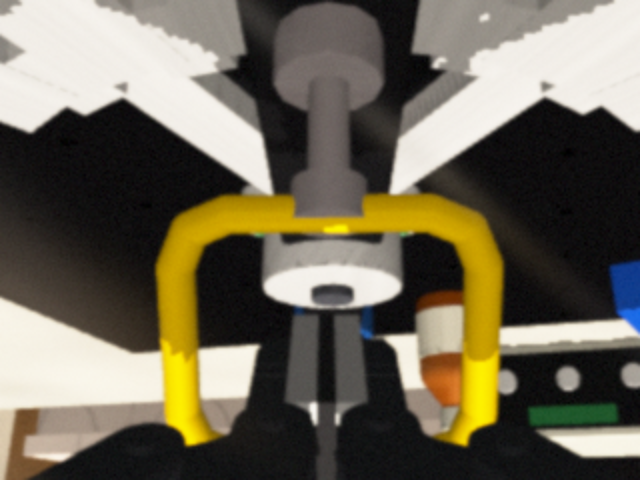

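```bash
cat >> h.py <<'E'
def swing(phis,dz=0,s=None):
    s=s or ctrl.get_state();C=Ro.from_quat(s['tcp_rot'])
    for f in phis:
        Q=Ro.from_euler('z',f);print(f,row(H+Q.apply(s['eef_pos']-H)+[0,0,dz],(Q*C).as_matrix(),s))
E
python3 - <<'E'
from h import *
swing([-.07,-.14,-.21,-.27])
E
```

```text
-0.07 ([0.0, -0.0, 0.025], [0.029, 0.034, -0.0])
-0.14 ([0.002, -0.002, 0.05], [0.057, 0.068, -0.0])
-0.21 ([0.005, -0.004, 0.075], [0.086, 0.103, -0.0])
-0.27 ([0.009, -0.007, 0.096], [0.11, 0.132, -0.0])
```

Request:
play_rows(rows=[[0,[0,0,0.012],[0.014,0.017,0]],[0,[0,0,0.025],[0.029,0.034,0]],[0,[0.001,-0.001,0.037],[0.043,0.051,0]],[0,[0.002,-0.002,0.05],[0.057,0.068,0]],[0,[0.003,-0.003,0.062],[0.071,0.086,0]],[0,[0.005,-0.004,0.075],[0.086,0.103,0]],[0,[0.007,-0.005,0.085],[0.098,0.117,0]],[0,[0.009,-0.007,0.096],[0.11,0.132,0]],[0,[0.009,-0.007,0.096],[0.11,0.132,0]]])

```text
time: 5.67
eef_pos: [0.5604, -0.0124, 0.1339]
tcp_rot: [-0.114, 0.698, -0.462, 0.536]
contact_force: [2.6, 5.5, -7.7]
opening: 0.001
```

```bash
python3 - <<'E'
from h import *
t=shot('top','t5');sc=shot('scene','s5');w=shot('wrist','w5')
s=ctrl.get_state();print(s['eef_pos'],s['contact_force'],s['wrist_torque'])
p=s['eef_pos']-H;print('tool ang',np.arctan2(p[1],p[0])-A0, 'r',np.hypot(*p[:2]))
print(blobs(w,(22,120,80),(34,255,255)),blobs(t,(22,130,100),(34,255,255)))
for c in (t,):  # lamp ring opposite end: blue annulus
    for b in blobs(c,(100,120,50),(125,255,255)): print(b)
for a in (-.25,-.27,-.29): print(a,proj(w,rc(A0+a,.14,.116)),proj(t,rc(A0+a,.126,.136)))
cv2.imwrite('pics/w5c.png',cv2.resize(w['color'][40:340,100:500,::-1],(800,600)))
E
```

```text
[ 0.56032845 -0.01233407  0.13405235] [ 4.20050837  5.24404295 -9.11473032] [ 1.68761076 -1.08750129  0.03897638]
tool ang -0.2690897113267656 r 0.10818405340012988
[([198, 197, 175, 127, 6444], [285.0, 244.7])] [([265, 198, 22, 23, 123], [276.4, 210.9])]
([78, 74, 44, 43, 574], [100.4, 93.0])
([397, 158, 48, 41, 1290], [420.5, 178.2])
([344, 253, 17, 16, 91], [351.6, 261.1])
-0.25 [273.68946024 208.20636   ] [274.97225404 209.85816263]
-0.27 [281.40970449 208.15094327] [275.5089861  208.98939044]
-0.29 [289.13236927 208.15581567] [276.0627855  208.13207395]
```

View pics/w5c.png

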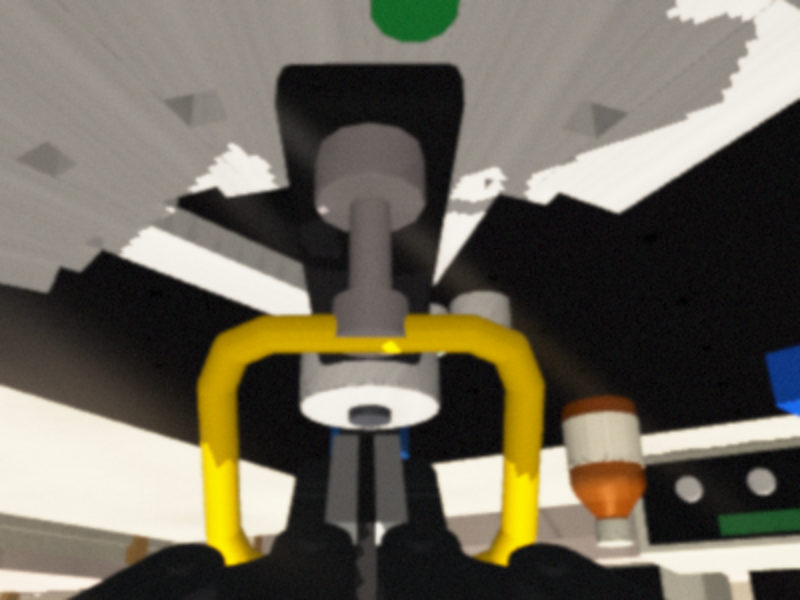

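Request:
play_rows(rows=[[0,[0,0,0.004],[0.004,0.005,0]],[0,[0,0,0.007],[0.008,0.01,0]],[0,[0,0,0.01],[0.011,0.014,0]],[0,[0,0,0.01],[0.011,0.014,0]],[0,[0,0,0.01],[0.011,0.014,0]]])

```text
time: 6.23
eef_pos: [0.5623, -0.0136, 0.1339]
tcp_rot: [-0.105, 0.699, -0.469, 0.529]
contact_force: [2.1, 5.0, -9.2]
opening: -0.001
```

```bash
python3 - <<'E'
from h import *
w=shot('wrist','w6');t=shot('top','t6')
s=ctrl.get_state();print(s['eef_pos'],s['contact_force'])
p=s['eef_pos']-H;print('tool ang',np.arctan2(p[1],p[0])-A0)
G=blobs(w,(45,100,40),(80,255,255),80);print(G)
bx=blobs(w,(22,120,80),(34,255,255))[0][0];print(bx)
# pin angle from ring symmetry axis col, and green angle, both in the wrist cam
ang=lambda P:np.arctan2(*(P-H)[1::-1])-A0
print('ring(lower bar mid)',ang(onz(w,bx[0]+bx[2]/2-.5,207,.116)))
for b,c in G: print('green',c,ang(onz(w,c[0],c[1],.063)),np.hypot(*(onz(w,c[0],c[1],.063)-H)[:2]))
print(blobs(t,(100,120,50),(125,255,255)))
E
```

```text
[ 0.56232644 -0.01357529  0.13392714] [ 2.21496969  5.26900628 -8.88462362]
tool ang -0.29083277523578976
[([274, 15, 44, 46, 1645], [295.5, 37.3]), ([468, 292, 56, 16, 604], [495.4, 299.6])]
[198, 197, 174, 126, 6443]
ring(lower bar mid) -0.3010949345567703
green [295.5, 37.3] -0.3240742009511054 0.16803252135712257
green [495.4, 299.6] -2.6896586399550064 0.5309488805406544
[([78, 74, 43, 43, 573], [100.4, 93.0]), ([397, 158, 48, 41, 1290], [420.5, 178.2]), ([344, 254, 17, 16, 90], [351.1, 261.8])]
```

Request:
play_rows(rows=[[0,[0,0,0.003],[0.003,0.004,0]],[0,[0,0,0.006],[0.007,0.008,0]],[0,[0,0,0.006],[0.007,0.008,0]],[0,[0,0,0.006],[0.007,0.008,0]],[0,[0.006,0.008,0.006],[0.007,0.008,0]],[0,[0.013,0.015,0.006],[0.007,0.008,0]],[0,[0.019,0.023,0.006],[0.007,0.008,0]],[0,[0.026,0.03,0.006],[0.007,0.008,0]],[0,[0.032,0.038,0.006],[0.007,0.008,0]],[0,[0.038,0.046,0.006],[0.007,0.008,0]]])

```text
time: 7.17
eef_pos: [0.564, -0.0146, 0.1166]
tcp_rot: [-0.1, 0.7, -0.474, 0.525]
contact_force: [1.0, 3.2, -1.1]
opening: -0.002
```

```bash
python3 - <<'E'
from h import *
w=shot('wrist','w7');t=shot('top');sc=shot('scene')
s=ctrl.get_state();print(s['eef_pos'],s['contact_force'])
for c in (w,t,sc): print(blobs(c,(22,120,80),(34,255,255)))
G=blobs(w,(45,100,40),(80,255,255),80);print(G)
for a in (-.31,-.32):
  for z in (.098,.11): print(a,z,proj(w,rc(A0+a,.14,z)))
cv2.imwrite('pics/w7c.png',cv2.resize(w['color'][40:340,100:500,::-1],(800,600)))
E
```

```text
[ 0.56394531 -0.01481155  0.11669902] [ 1.72428094  4.12823507 -6.25959866]
[([198, 197, 174, 127, 6432], [284.8, 245.1])]
[([266, 198, 22, 23, 122], [277.7, 209.8])]
[([278, 175, 7, 5, 22], [281.6, 177.1]), ([272, 181, 17, 20, 100], [277.8, 192.4]), ([290, 186, 7, 10, 24], [294.2, 191.4])]
[([264, 54, 47, 45, 1708], [287.1, 75.7]), ([475, 302, 57, 15, 638], [503.0, 309.3])]
-0.31 0.098 [281.00374346 206.5458888 ]
-0.31 0.11 [280.97364253 238.03006741]
-0.32 0.098 [284.85987103 206.53559184]
-0.32 0.11 [284.96784467 238.02069817]
```

View pics/w7c.png

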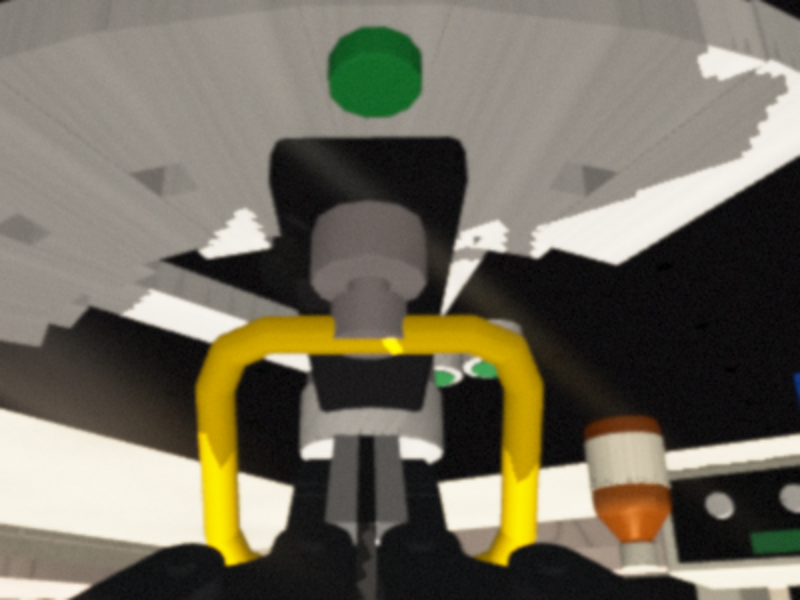

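Request:
play_rows(rows=[[0,[0.006,0.008,0],[0,0,0]],[0,[0.013,0.015,0],[0,0,0]],[0,[0.019,0.023,0],[0,0,0]],[0,[0.026,0.03,0],[0,0,0]],[0,[0.032,0.038,0],[0,0,0]],[0,[0.036,0.043,0],[0,0,0]],[0,[0.036,0.043,0],[0,0,0]]])

```text
time: 7.9
eef_pos: [0.5634, -0.0149, 0.0993]
tcp_rot: [-0.1, 0.7, -0.474, 0.525]
contact_force: [0.1, -0.1, -0.3]
opening: 0.002
```

```bash
python3 - <<'E'
from h import *
w=shot('wrist','w8')
s=ctrl.get_state();print(s['eef_pos'],s['contact_force'])
print(blobs(w,(22,120,80),(34,255,255)))
G=blobs(w,(45,100,40),(80,255,255),80);print(G)
for z in (.098,.11): print(z,proj(w,rc(A0-.314,.14,z)))
cv2.imwrite('pics/w8c.png',cv2.resize(w['color'][40:420,60:500,::-1],(695,600)))
E
```

```text
[ 0.56354751 -0.01482793  0.09948752] [ 0.54267677  0.31698087 -0.49358901]
[([195, 243, 183, 80, 4757], [285.3, 269.0]), ([274, 369, 18, 21, 309], [282.8, 379.8])]
[([265, 97, 49, 43, 1780], [288.8, 118.3]), ([338, 237, 22, 8, 126], [348.6, 240.5]), ([478, 314, 58, 14, 666], [506.4, 320.7])]
0.098 [283.53811243 252.56545861]
0.11 [283.55651999 287.6456133 ]
```

View pics/w8c.png

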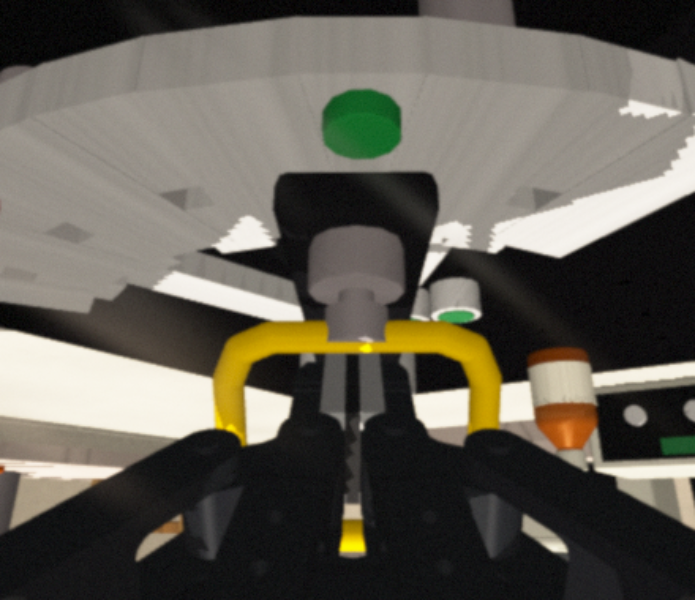

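Request:
play_rows(rows=[[0,[-0.05,0,0],[0,0,0]],[0,[-0.12,0,0],[0,0,0]],[0,[-0.2,0,0],[0,0,0]],[0,[-0.3,0,0],[0,0,0]],[0,[-0.4,0,0],[0,0,0]],[0,[-0.5,0,0],[0,0,0]],[0,[-0.6,0,0],[0,0,0]],[0,[-0.6,0,0],[0,0,0]],[0,[-0.6,0,0],[0,0,0]]])

```text
time: 8.7
eef_pos: [0.6421, 0.1015, 0.2175]
tcp_rot: [-0.099, 0.699, -0.473, 0.528]
contact_force: [-0.4, -0.5, -0.9]
opening: 0.001
```

```bash
python3 - <<'E'
from h import *
w=shot('wrist','w9');t=shot('top','t9');sc=shot('scene','s9')
s=ctrl.get_state();print(s['eef_pos'],s['contact_force'],s['time'],np.abs(s['dq']).max())
ang=lambda P:np.arctan2(*(P-H)[1::-1])-A0
for c in (w,t,sc): print(blobs(c,(22,120,80),(34,255,255)))
bx=blobs(w,(22,120,80),(34,255,255))[0][0]
print('ring angle',ang(onz(w,bx[0]+bx[2]/2-.5,bx[1]+bx[3]/2,.118)))
for b,c in blobs(w,(45,100,40),(80,255,255),80)[:1]: print('green',c,ang(onz(w,c[0],c[1],.064)))
# predicted bbox of ring outline for lifts
a=A0-.314;u=np.array([np.cos(a),np.sin(a),0]);T=np.array([-u[1],u[0],0])
for L in (0,.006,.012):
    for n,c in (('w',w),('s',sc)):
        P=np.array([proj(c,H+u*(.14-k*.028)+T*y+[0,0,.098+.040*k+L]) for k in (0,1) for y in (-.0285,.0285)]);print(L,n,P.min(0).round(1),P.max(0).round(1))
a=cv2.imread('pics/s1.png') if 0 else cv2.imread('pics/top1.png');b=cv2.imread('pics/t9.png')
cv2.imwrite('pics/f.png',np.hstack([b[60:310,70:470],sc['color'][130:380,60:460,::-1]]))
E
```

```text
[0.63992811 0.09943034 0.21382762] [-0.83626888 -0.10776207 -0.23384329] 8.85 0.01506664246395512
[([244, 157, 79, 68, 2049], [282.6, 191.5])]
[([266, 198, 22, 23, 135], [276.7, 209.1])]
[([272, 174, 25, 27, 266], [283.7, 185.9])]
ring angle -0.3194211056713936
green [283.8, 104.4] -0.32389298119082066
0 w [247.  160.8] [317.  219.4]
0 s [272.4 175. ] [297.5 200.6]
0.006 w [246.8 167.2] [317.3 226.1]
0.006 s [272.3 173. ] [297.5 198.6]
0.012 w [246.5 173.8] [317.6 232.9]
0.012 s [272.2 171. ] [297.5 196.6]
```

View pics/f.png

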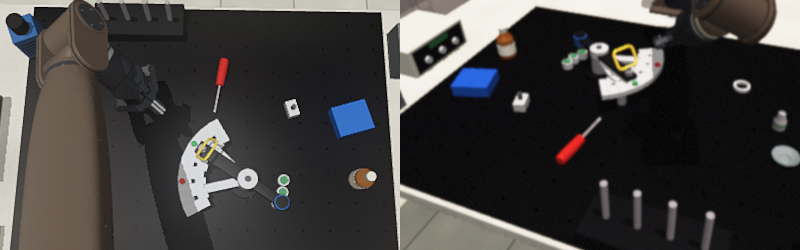

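```bash
python3 -c "
from h import *
print(ctrl.sign_off())"
```

```text
the job is handed in; nothing more can be done
None
```

The lamp arm is now at the green hole with the pin fully home, and the job is handed in at about 9 s on the robot's clock.

I passed the shut fingers through the pull ring without gripping it and lifted the pin about 18 mm (6–9 N from the spring). I then swung the arm about -0.31 rad towards the green flag, lowered the pin, and backed the fingers out.

**Last checks:**
- **Pin height:** the ring's outline matches the pin-home position in both the wrist and scene views, to within about 1–2 mm.
- **Arm angle:** the ring measured -0.319 rad and the green flag -0.324 rad in the same wrist picture. They agree within the seated play of ±0.011 rad. The nominal hole is at -0.314, so the wrist camera seems to be off by a few mrad.
- **Clearance:** the tool is about 0.17 m from the ring and the force reading is near zero.
- **Bench items:** the loose items look unmoved. I judged this by eye from the final top and scene pictures and did not re-measure each one.

No check failed.

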